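Work the jammed red punch loose at the goldsmith's bench

ROBOT

A 6-joint arm with a two-finger parallel gripper is mounted at the origin on the work surface. World frame = base frame: x ahead of the robot, y to its left, z up, the work surface at z = 0. Lengths are in m, angles in rad, forces in N, time in s.
With the tool pointing down it reaches from about 0.225 to 0.875 m from the base axis. Payload 3.4 kg.
Tool frame: the origin (TCP) lies midway between the tips of the shut fingers; the grasp point (between the pads) lies 19 mm behind it (manip.pinch_z is the z of the grasp point in the tool frame, in m); z points along the fingers, x is the direction in which the jaws open and shut, and the axes are right-handed (so a half turn about z gives the same grasp; the last joint's range is limited). The gripper opens to 85 mm and grips with 20 to 120 N. Pads are 22 mm wide; open, the fingers measure 114 mm over their backs; the gripper's body (76 mm by 85 mm) begins 54 mm behind the grasp point. The pads swing forward as they close: fully open they stand 13 mm farther back than shut.
Start: joints at [-1.458, 0.276, 1.505, -0, 1.361, -0.121], TCP at [0.133, -0.559, 0.231] pointing down, gripper open.
Joint ranges: [-2.89, 2.89], [-0.75, 2.08], [0.22, 2.7], [-1.18, 4.32], [0.11, 2.71], [-2.7, 2.7]. Speed limits (rad/s): [2.57, 2.57, 3.14, 3.14, 3.14, 3.14].

INTERFACE

Orientations are given as a unit quaternion [w, x, y, z].
In Python, from rig import manip gives the robot as it stands. The module is installed in compiled form; this text tells all that it offers.
- The arm moves only by the tool drive_tool, never from a script. Its argument "steps" is a list of rows, each a list of 5 numbers: the shift along the tool's x, y, z in mm, then the turn about the tool's z in rad, then the gripper command: -1 is shut, 1 is fully open, values between are in proportion. A call has 1 to 5 rows; each row is the pose to reach, as a shift and turn from the pose measured when the call began, along the tool's axes at that moment; what a row does not reach only later rows make up. A row lasts 1/10 s, in which the tool goes at most 50 mm and 8.59 degrees, less where a joint would pass 70% of its speed; a pose out of reach is approached as far as the arm can. A call with a gripper value outside its range is refused whole. The fingers move at their own pace and stop on an object; "squeeze" is the grip in N (left out, the last holds). Time passes only in rows, so rows that repeat a pose let the fingers close. It gives the time, the measured TCP pose, the force and the opening at its end, in the units of the state.
- manip.get_state(): the state, without advancing time (a new reading comes with each control period).
- manip.get_image(name): name is "scene" or "top" or "wrist"; returns the picture (480x640x3 uint8, blue, green, red); there is no depth.
- manip.get_calibration(name): a dict with "camera_matrix" (3x3 intrinsics, pixels), "rvec" (rotation vector, rad) and "tvec" (3), from world to camera coordinates, as OpenCV has them. Camera axes: x right, y down, z forward; pixel columns grow to the right and rows downward; lengths in m; the calibration is good to about 2 mm. A picture is of the moment at which its call begins: read the wrist's pose just before it. get_calibration takes no time and is no camera call; for the wrist camera it gives the pose at the moment of the call.
- manip.sign_off(): hands the job in, once; it reports no verdict.
Trained networks look in the newest picture that a camera, given by its name, has taken for a name from the list of things; names that differ only in an ending like _2 or _b are one class to them, and where a whole thing is asked for, a point or a joint stands for the part that bears it (a point fixed in the world has none). Each returns a list of dicts, best first, with "conf" (0 to 1); they miss things now and then, are a little off and sometimes report something else, mostly with a low value. They report only what shows in the picture. A call takes as long as a camera call.
- manip.masks_of(camera, name): "pixels" (480x640 bool, what is visible of it) and "location" ([column, row] in pixels, amid what is visible of it).
The state is a dict: "clock": time; "qpos": joint angles; "qd": joint speeds; "effort": joint torques, N m; "position": TCP position; "ee_rot": TCP orientation; "contact_force": force on the tool from outside, world axes, zero at the start; "moment": the same for the moment, N m; "width": finger opening in m.
Only numpy, scipy, OpenCV 4.12 (cv2) and the standard library are available. Lean on these libraries where they do the work, as an engineer would, in place of code of your own. Each camera call takes 0.05 s, during which the arm holds its last target.

TASK

The ball-ended punch with the red grip is jammed in its steel holder by two stiff brass cheeks. Before lifting it, rock it over to both sides, towards each cheek in turn, until both cheeks are pushed well back; then pull it straight up and out, and stand it ball end down in the empty white pot. Leave the blue punch where it is.

Things in the scene. Friction and masses are not known exactly. Their poses are not given: they have to be found in the camera images.
- red_punch: The jammed punch: steel with a red grip, 145 mm tall, 0.2 kg, upright. Origin at the lowest point of its ball foot, z up towards the grip. Going up: ball 20 mm across (centre at 10 mm), round shank 16 mm, collar 26 mm across from 40 to 48 mm, round red grip 26 mm across from 85 to 145 mm. In the holder it pivots about the ball's centre.
- red_punch_grip (a point): Centre of the red grip, on the punch's axis, 115 mm above its lowest point, 105 mm above the ball's centre and at first about 123 mm above the bench. Take hold here from above, fingers either way round.
- holder: Grey steel holder of the red punch, fixed to the bench, 66 (its x) by 120 (its y) by 68 mm tall. Origin: centre of its underside, z up. The punch stands at its centre, ball in a 22 mm square pocket whose floor is 8 mm above the bench. A brass cheek on top at +y and one at -y clasp the shank, so it rocks along the holder's y; walls block x. The blue punch has a holder just like it.
- holder_cheek_left (a joint): How far the cheek on the holder's +y side is pushed back, in m: about 0 as jammed, at most 0.009. It lies 58 to 68 mm above the bench, 1 mm from the shank, and overhangs the collar by 4 mm, stopping a straight pull. About 10 N (5 N at the grip) moves it; it stays where pushed. Leaning the punch 9 degrees to +y pushes it some 7 mm; 5 mm or more on both sides frees the collar.
- holder_cheek_right (a joint): The same for the cheek on the holder's -y side, pushed back by leaning the punch to -y; in m, 0 to 0.009.
- pot: Empty white ceramic pot, fixed to the bench, open on top: 84 mm across at the rim, 85 mm tall, wall 4 mm, a little narrower at the base, floor about 5 mm thick. Origin at the centre of its underside, z up. The punch may lean in it.
- blue_punch: Bystander: the same punch with a blue grip, 145 mm tall, in a holder of its own. Leave it there. Origin at the lowest point of its ball foot.

How it is judged:
By the outcome, as a careful person would: the job done as asked, in the order asked, and still so for the second after the job is handed in, with the robot touching nothing.
It also fails if it takes over 45 s, if anything falls off the work surface, if the arm or the gripper's body presses on something with over 40 N, if the wrist force passes 120 N, or if a joint passes its speed limit or range.

## Working session

There is one attempt and no reset: what is moved stays moved. The work goes in short steps, Python scripts to look and compute and a tool call to move; the robot and the scene stay as the last step left them, time stands still between calls to the robot, and variables do not carry over. Pictures are saved under pics/ and viewed, and the job is handed in when it is done.

Besides the shell and the picture viewer there is one more tool, called as name(argument=value, ...) on one line, values as JSON. drive_tool: Moves the arm, as the interface text tells. Its arguments: {"type":"object","properties":{"steps":{"type":"array","items":{"type":"array","items":{"type":"number"}}},"squeeze":{"type":"number"}},"required":["steps"]}

```bash
mkdir -p pics
python3 - <<'E'
from rig import manip
import cv2
print(manip.get_state(), manip.pinch_z)
for c in ["scene","top"]:
    im=manip.get_image(c); cv2.imwrite(f"pics/{c}1.png",im)
    for n in ["red_punch","red_punch_grip","holder","pot","blue_punch","holder_cheek_left","holder_cheek_right"]:
        print(c,n,[(round(d["conf"],2),[round(float(v),1) for v in d["location"]],int(d["pixels"].sum())) for d in manip.masks_of(c,n)][:3])
print(manip.get_state()["clock"])
E
```

```text
{'clock': 0.0, 'qpos': array([-1.45798572e+00,  2.76647867e-01,  1.50616601e+00, -2.78772411e-05,
        1.36068075e+00, -1.20972580e-01]), 'qd': array([ 0.00143281,  0.00034137, -0.00035067, -0.00171289,  0.00032347,
       -0.00057899]), 'effort': array([ 1.43044883e-03, -4.16765392e+01, -2.45804179e+01, -6.49171470e-04,
        1.09070868e-02, -7.00884897e-06]), 'position': array([ 0.13314389, -0.5588229 ,  0.23039646]), 'ee_rot': array([-6.65589175e-04,  7.84749644e-01, -6.19812142e-01, -6.79375255e-04]), 'contact_force': array([0.58321242, 0.6040468 , 0.71132883]), 'moment': array([-0.01385896, -0.01655349, -0.03528314]), 'width': 0.08563869013573407} -0.0187
scene red_punch [(0.94, [318.9, 250.1], 733)]
scene red_punch_grip [(0.87, [320.7, 252.3], 746)]
scene holder [(0.6, [321.1, 286.1], 3893)]
scene pot [(0.59, [539.6, 308.3], 3571)]
scene blue_punch [(0.78, [204.3, 168.8], 598)]
scene holder_cheek_left [(0.85, [334.0, 271.4], 331), (0.46, [206.5, 166.7], 577)]
scene holder_cheek_right [(0.67, [304.9, 266.9], 327)]
top red_punch [(0.69, [164.3, 268.6], 1364), (0.52, [307.8, 208.7], 195)]
top red_punch_grip [(0.63, [312.1, 211.3], 226)]
top holder [(0.79, [311.0, 220.1], 1576)]
top pot [(0.76, [165.6, 268.0], 1334)]
top blue_punch [(0.7, [444.9, 235.3], 235), (0.41, [297.0, 222.8], 190)]
top holder_cheek_left [(0.7, [300.2, 220.5], 172)]
top holder_cheek_right [(0.45, [323.4, 211.7], 183)]
0.8
```

View pics/scene1.png

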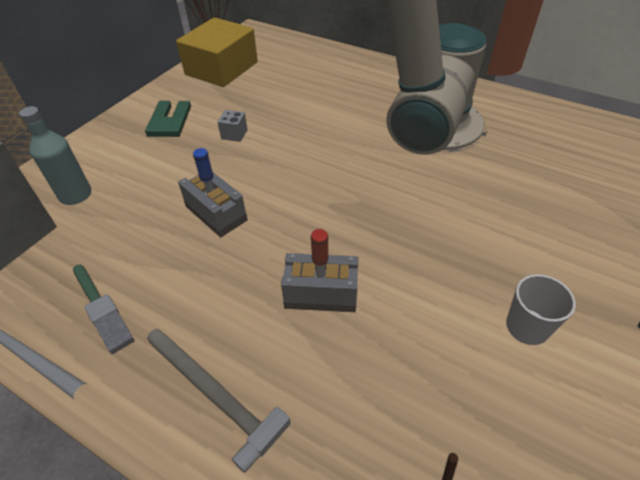

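View pics/top1.png

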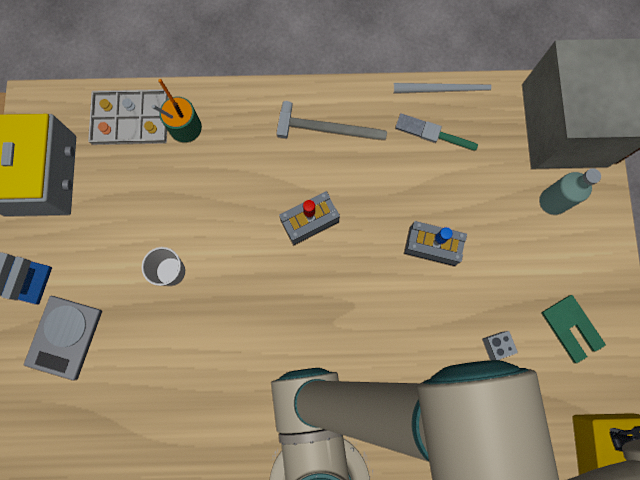

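The scene view shows the red punch at about (320,247) in its holder and the pot at (540,310). The top view shows the red grip at (309,208), the pot at (163,267) and blue at (445,235). Next I triangulate these.

```bash
cat > h.py <<'E'
from rig import manip
import numpy as np, cv2
def cal(c):
    d=manip.get_calibration(c); K=np.array(d["camera_matrix"],float); R=cv2.Rodrigues(np.array(d["rvec"],float))[0]; t=np.array(d["tvec"],float).ravel()
    return K,R,t
def ray(C,uv):
    K,R,t=C; d=R.T@np.linalg.solve(K,[uv[0],uv[1],1.]); return -R.T@t,d/np.linalg.norm(d)
def atz(C,uv,z):
    o,d=ray(C,uv); return o+d*(z-o[2])/d[2]
def proj(C,p):
    K,R,t=C; q=K@(R@np.array(p)+t); return q[:2]/q[2]
def tri(obs):
    A=np.zeros((3,3));b=np.zeros(3);rs=[]
    for C,uv in obs:
        o,d=ray(C,uv);P=np.eye(3)-np.outer(d,d);A+=P;b+=P@o;rs.append((P,o))
    x=np.linalg.solve(A,b); return x,[float(np.linalg.norm(P@(x-o))) for P,o in rs]
def redmask(im):
    i=im.astype(int);return (i[...,2]>90)&(i[...,1]<60)&(i[...,0]<60)
def bluemask(im):
    i=im.astype(int);return (i[...,0]>90)&(i[...,1]<100)&(i[...,2]<60)
E
python3 - <<'E'
from h import *
S=cal("scene");T=cal("top")
ims=cv2.imread("pics/scene1.png");imt=cv2.imread("pics/top1.png")
def cen(m,uv,r=30):
    k=np.zeros_like(m);k[int(uv[1])-r:int(uv[1])+r,int(uv[0])-r:int(uv[0])+r]=1
    ys,xs=np.nonzero(m&k);return xs.mean(),ys.mean(),len(xs),xs.min(),xs.max(),ys.min(),ys.max()
for f,a,b in((redmask,(320,247),(309,208)),(bluemask,(204,165),(445,235))):
    cs=cen(f(ims),a);ct=cen(f(imt),b);print(cs,ct);print(tri([(S,cs[:2]),(T,ct[:2])]))
res={}
manip.get_image("top");
mh=manip.masks_of("top","holder")[0]["pixels"];mp=manip.masks_of("top","pot")[0]["pixels"]
c=max(cv2.findContours(mh.astype(np.uint8),0,2)[0],key=cv2.contourArea);r=cv2.minAreaRect(c);print(r)
bx=cv2.boxPoints(r);P=np.array([atz(T,p,.06) for p in bx]);print(P.round(4));print(P.mean(0),[np.linalg.norm(P[i]-P[i-1]) for i in range(4)])
e=cv2.fitEllipse(max(cv2.findContours(mp.astype(np.uint8),0,2)[0],key=cv2.contourArea));print("pot",e,atz(T,e[0],.085))
print("camtop",-T[1].T@T[2], "scene",-S[1].T@S[2])
# enlarged crop
def crop(im,x,y,w,h,k,n): cv2.imwrite(n,cv2.resize(im[y:y+h,x:x+w],None,fx=k,fy=k,interpolation=cv2.INTER_CUBIC))
crop(imt,265,175,90,80,7,"pics/c1.png");crop(ims,270,220,110,100,6,"pics/c2.png")
E
```

```text
(np.float64(319.19871794871796), np.float64(235.6602564102564), 156, np.int64(311), np.int64(327), np.int64(230), np.int64(246)) (np.float64(308.51785714285717), np.float64(205.4375), 112, np.int64(303), np.int64(314), np.int64(200), np.int64(211))
(array([0.57331911, 0.01060255, 0.14908502]), [0.00048805084306210127, 0.00048805084306210035])
(np.float64(199.8505747126437), np.float64(152.88505747126436), 87, np.int64(194), np.int64(206), np.int64(149), np.int64(157)) (np.float64(445.725), np.float64(233.2125), 80, np.int64(438), np.int64(452), np.int64(228), np.int64(241))
(array([ 0.50819345, -0.27045713,  0.14964405]), [0.0006298813044288735, 0.0006298813044288599])
((309.64215087890625, 218.08792114257812), (34.39822006225586, 55.06581497192383), 62.7004280090332)
[[ 0.5754  0.0819  0.06  ]
 [ 0.6316 -0.0288  0.06  ]
 [ 0.56   -0.0622  0.06  ]
 [ 0.5051  0.0476  0.06  ]]
[0.56802721 0.0096509  0.06      ] [np.float64(0.07817569709551604), np.float64(0.12423308050340189), np.float64(0.07898988001099251), np.float64(0.1227725584653405)]
pot ((162.28065490722656, 267.552978515625), (37.52446746826172, 43.18611526489258), 114.02027893066406) [0.45941997 0.3274989  0.085     ]
camtop [0.27147489 0.00165807 1.27753111] scene [0.96292133 0.25190824 0.65710295]
```

View pics/c1.png

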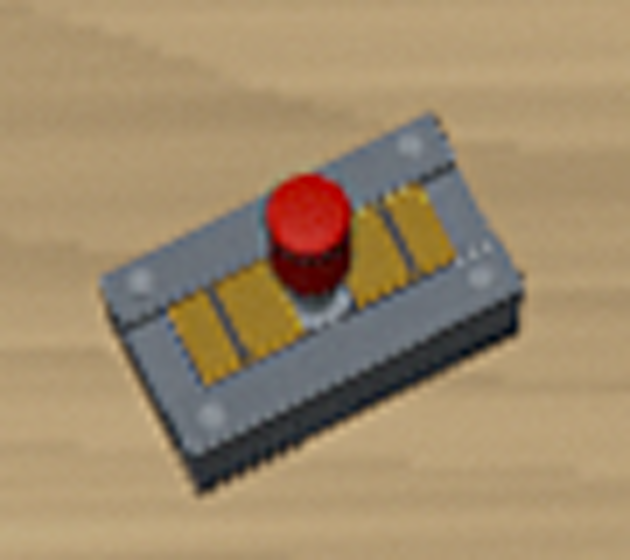

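View pics/c2.png

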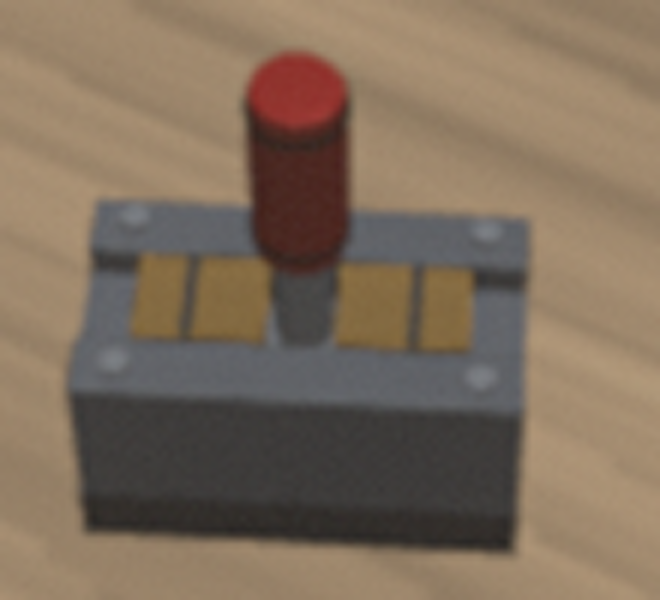

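```bash
cat >> h.py <<'E'
from scipy.spatial.transform import Rotation as Ro
def tool(): 
    s=manip.get_state();q=s["ee_rot"];return s,Ro.from_quat([q[1],q[2],q[3],q[0]]).as_matrix()
def delta(p,ang=None):
    "shift in tool mm to TCP target p; turn to make tool x at world angle ang (mod pi)"
    s,R=tool();d=R.T@(np.array(p)-s["position"])*1000
    cur=np.arctan2(R[1,0],R[0,0]);out=[]
    if ang is not None:
        t=-(ang-cur);t=(t+np.pi/2)%np.pi-np.pi/2;out=[round(t,3),round(s["qpos"][5],3)]
    return d.round(1),out,round(s["clock"],2)
E
python3 - <<'E'
from h import *
S=cal("scene");T=cal("top")
c=lambda a,b:(265+a/7-.4,175+b/7-.4); d=lambda a,b:(270+a/6-.4,220+b/6-.4)
print("top disc",atz(T,c(309,213),.153),atz(S,d(297,92),.153),tri([(T,c(309,213)),(S,d(297,92))]))
tc=[c(435,113),c(522,280),c(195,460),c(103,280)];sc=[d(97,202),d(529,218),d(517,412),d(72,390)]
for C,q in((T,tc),(S,sc)):
    P=np.array([atz(C,p,.068) for p in q]);print(P.round(4).tolist(),P.mean(0).round(4),[round(np.linalg.norm(P[i]-P[i-1]),4) for i in range(4)])
    for i in range(4):
        v=P[i]-P[i-1];print(np.degrees(np.arctan2(v[1],v[0])).round(1),end=' ')
    print()
# corner heights from two views: match by nearest
PT=[atz(T,p,.068) for p in tc];PS=[atz(S,p,.068) for p in sc]
for p,P in zip(tc,PT):
    j=int(np.argmin([np.linalg.norm(P-Q) for Q in PS]));print(tri([(T,p),(S,sc[j])]))
m=manip.masks_of("scene","pot")
E
```

```text
top disc [0.57291846 0.01052662 0.153     ] [0.5753258  0.01115056 0.153     ] (array([0.57359646, 0.01033973, 0.15085107]), [0.0002265583361173373, 0.0002265583361172965])
[[0.6279, -0.0297, 0.068], [0.5723, -0.0559, 0.068], [0.5163, 0.0485, 0.068], [0.5752, 0.0769, 0.068]] [0.5729 0.0099 0.068 ] [np.float64(0.119), np.float64(0.0615), np.float64(0.1185), np.float64(0.0653)]
-63.7 -154.8 118.2 25.8 
[[0.5722, -0.0567, 0.068], [0.5188, 0.0493, 0.068], [0.5779, 0.0765, 0.068], [0.6288, -0.0274, 0.068]] [0.5744 0.0104 0.068 ] [np.float64(0.0638), np.float64(0.1187), np.float64(0.0651), np.float64(0.1156)]
-152.6 116.7 24.7 -63.9 
(array([ 0.62806248, -0.02907028,  0.06609912]), [0.0008262401584283576, 0.0008262401584283505])
(array([ 0.57233836, -0.05618043,  0.06838553]), [0.00031956025140355193, 0.00031956025140360755])
(array([0.51686159, 0.04852116, 0.06545675]), [8.503241975559864e-05, 8.503241975563048e-05])
(array([0.57606028, 0.07639502, 0.06549573]), [0.0007208783102130824, 0.0007208783102131101])
```

Run:
```python
from h import *
print(delta([.5735,.0103,.235],np.radians(26.5)))
```

```text
(array([-452.2, -560.3,   -3.7]), [np.float64(1.342), np.float64(-0.121)], 1.0)
```

drive_tool(steps=[[-50,-62,0,0.14,1],[-100,-124,0,0.28,1],[-140,-174,0,0.42,1],[-180,-223,0,0.56,1],[-210,-260,0,0.7,1]])

```text
clock: 1.5
position: [0.2829, -0.3657, 0.2315]
ee_rot: [0.0, -0.528, 0.849, -0.0]
contact_force: [0.8, 0.6, -0.2]
width: 0.0858
```

Run:
```python
from h import *
print(delta([.5735,.0103,.235],np.radians(26.5)), manip.get_state()["position"])
```

```text
(array([-465.8,  -94.4,   -3.4]), [np.float64(0.65), np.float64(0.965)], 1.5) [ 0.28286431 -0.36574053  0.23154045]
```

drive_tool(steps=[[-49,-10,0,0.14,1],[-98,-20,0,0.28,1],[-147,-30,0,0.42,1],[-196,-40,0,0.56,1],[-245,-50,0,0.65,1]])

```text
clock: 2.0
position: [0.4137, -0.1976, 0.2319]
ee_rot: [0.001, -0.237, 0.971, -0.001]
contact_force: [0.3, -1.1, 0.4]
width: 0.0855
```

Run:
```python
from h import *
print(delta([.5735,.0103,.235],np.radians(26.5)), manip.get_state()["position"])
```

```text
(array([-237.6,  110.7,   -3.1]), [np.float64(0.017), np.float64(2.065)], 2.0) [ 0.41373115 -0.19755482  0.23185446]
```

drive_tool(steps=[[-45,21,-3,0.01,1],[-90,42,-3,0.017,1],[-135,63,-3,0.017,1],[-180,84,-3,0.017,1],[-215,100,-3,0.017,1]])

```text
clock: 2.5
position: [0.5598, -0.007, 0.2349]
ee_rot: [0.001, -0.23, 0.973, -0.001]
contact_force: [-0.1, -1.3, 0.7]
width: 0.0851
```

Run:
```python
from h import *
print(delta([.5735,.0103,.235],np.radians(26.5)), manip.get_state()["position"])
im=manip.get_image("wrist");cv2.imwrite("pics/w1.png",im)
for n in ["red_punch_grip","holder","holder_cheek_left","holder_cheek_right"]:
        print(n,[(round(d["conf"],2),[round(float(v),1) for v in d["location"]],int(d["pixels"].sum())) for d in manip.masks_of("wrist",n)][:3])
```

```text
(array([-20. ,   9.4,  -0. ]), [np.float64(0.001), np.float64(2.541)], 2.5) [ 0.55984375 -0.0070337   0.23494483]
red_punch_grip [(0.61, [302.5, 251.5], 2276)]
holder [(0.97, [314.6, 213.4], 9673)]
holder_cheek_left []
holder_cheek_right [(0.58, [305.8, 198.7], 1654)]
```

View pics/w1.png

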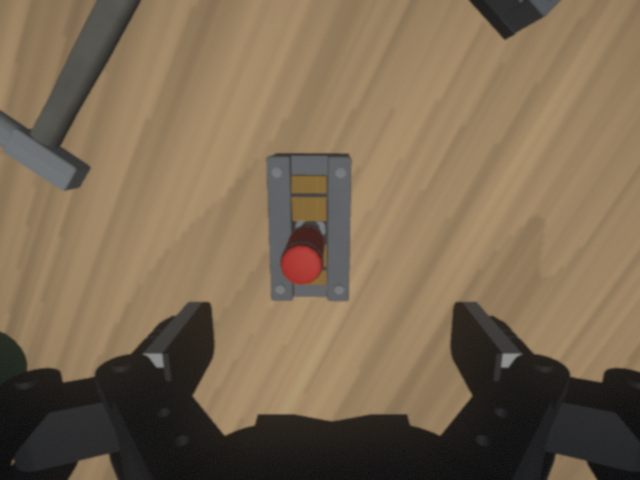

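The wrist view shows the grip's top disc at (302,265) and the holder corners at about (267,155), (351,155), (349,300) and (270,299). The holder lies square to the tool.

Run:
```python
from h import *
W=cal("wrist");T=cal("top");S=cal("scene")
u=(302,265.5)
print(atz(W,u,.153),tri([(W,u),(T,(308.7,205)),(S,(319.1,234.9))]))
P=np.array([atz(W,p,.068) for p in[(267,155),(351,155),(349,299),(270,299)]]);print(P.round(4).tolist(),P.mean(0))
for i in range(4):
    v=P[i]-P[i-1];print(np.degrees(np.arctan2(v[1],v[0])).round(1),np.linalg.norm(v).round(4))
print(delta([.5735,.0103,.235],np.radians(26.0)))
```

```text
[0.57032032 0.00650838 0.153     ] (array([0.57204433, 0.00924691, 0.1492892 ]), [0.0024880208502603292, 0.002328767269527218, 0.00029457307105187506])
[[0.6255, -0.0335, 0.068], [0.5682, -0.062, 0.068], [0.5159, 0.0439, 0.068], [0.5753, 0.0734, 0.068]] [0.57122193 0.00546816 0.068     ]
-64.8 0.1181
-153.6 0.064
116.3 0.1181
26.4 0.0663
(array([-23.1,  11.1,  -0.5]), [np.float64(0.009), np.float64(2.537)], 2.75)
```

The arm settled about 3 mm between the picture and the calibration read, so that estimate is biased. I'll centre the tool, let it settle and look again.

drive_tool(steps=[[-12,6,0,0.005,1],[-22,10,0,0.005,1],[-22,10,0,0.005,1],[-22,10,0,0.005,1]])

```text
clock: 3.15
position: [0.573, 0.0086, 0.2345]
ee_rot: [-0.0, -0.227, 0.974, -0.001]
contact_force: [-0.1, 0.5, 0.1]
width: 0.0852
```

Run:
```python
from h import *
W=cal("wrist")
print(manip.get_state()["position"])
im=manip.get_image("wrist");cv2.imwrite("pics/w2.png",im)
W2=cal("wrist");print(manip.get_state()["position"],W[2]-W2[2])
m=redmask(im)&(np.indices(m0:=im.shape[:2])[0]<400);
n,l,st,ce=cv2.connectedComponentsWithStats(m.astype(np.uint8));print([ (s.tolist(),c.round(1).tolist()) for s,c in zip(st,ce) if 100<s[4]<50000])
i=im.astype(int);b=((i[...,2]>150)&(i[...,1]<60)).astype(np.uint8)
n,l,st,ce=cv2.connectedComponentsWithStats(b)
for s,c in zip(st,ce):
    if 100<s[4]<50000: print(s,c,atz(W,c,.153),tri([(W,c),(cal("top"),(308.7,205)),(cal("scene"),(319.1,234.9))]))
```

```text
[0.57298633 0.00857606 0.23453528]
[0.57283097 0.00852847 0.23452182] [ 1.69747855e-04  9.06329450e-05 -3.18057071e-05]
[([311, 232, 42, 39, 578], [329.6, 252.6])]
[314 234  37  37 391] [329.06138107 256.83887468] [0.57351902 0.01305563 0.153     ] (array([0.57377189, 0.01146983, 0.1524857 ]), [0.0016857508456327543, 0.001058300319456416, 0.0011826655174281202])
```

View pics/w2.png

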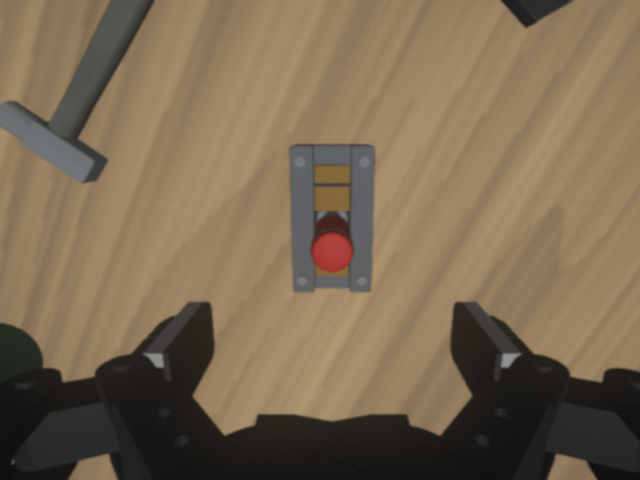

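The wrist view now shows the disc at (332,251), on the fingers' midline (column 333).

Run:
```python
from h import *
W=cal("wrist");u=(332.3,251.3)
print(atz(W,u,.153),tri([(W,u),(cal("top"),(308.7,205)),(cal("scene"),(319.1,234.9))]))
print(delta([.5735,.0108,.104],np.radians(26.4)))
```

```text
[0.57313361 0.00906897 0.153     ] (array([0.57327614, 0.01009924, 0.15063335]), [0.0006078841477633776, 0.0006261232674552209, 0.00019791092808494416])
(array([ -1.8,   2. , 130.5]), [np.float64(-0.003), np.float64(2.579)], 3.2)
```

drive_tool(steps=[[-1,1,40,0,1],[-1,1,80,0,1],[-1,1,112,0,1],[-1,1,130,0,1],[-1,1,131,0,1]])

```text
clock: 3.7
position: [0.5708, 0.0094, 0.1008]
ee_rot: [-0.003, -0.227, 0.974, 0.0]
contact_force: [-0.4, -0.2, -1.4]
width: 0.086
```

drive_tool(steps=[[0,0,0,0,-1],[0,0,0,0,-1],[0,0,0,0,-1],[0,0,0,0,-1],[0,0,0,0,-1]], squeeze=30)

```text
clock: 4.2
position: [0.5718, 0.0094, 0.102]
ee_rot: [-0.002, -0.227, 0.974, -0.0]
contact_force: [0.3, 0.3, 3.8]
width: 0.0251
```

Run:
```python
from h import *
s=manip.get_state();print(s["position"],s["width"],s["contact_force"],s["moment"])
cv2.imwrite("pics/s2.png",cv2.resize(manip.get_image("scene")[170:340,220:440],None,fx=3.5,fy=3.5,interpolation=2))
```

```text
[0.57180132 0.00944241 0.10197146] 0.02514231348397611 [0.28318527 0.33642356 3.76860202] [ 0.06182806 -0.14389741  0.04228091]
```

View pics/s2.png

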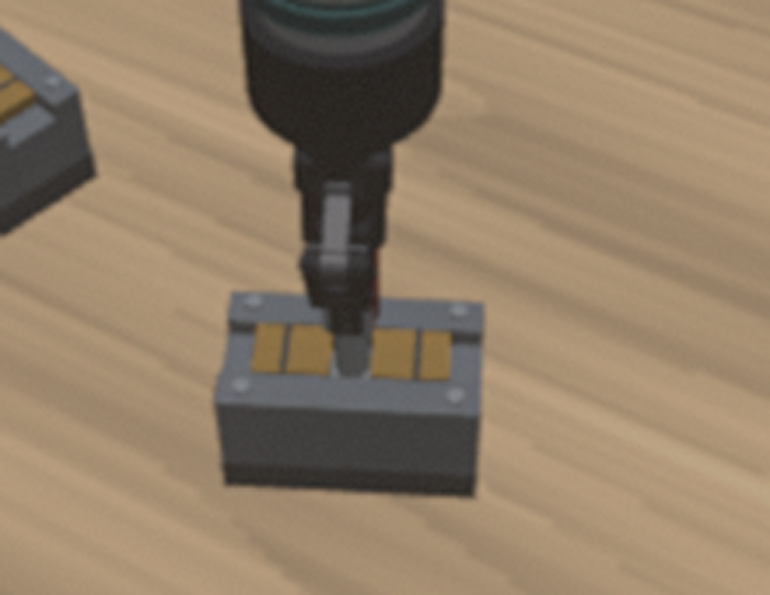

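The punch is gripped at 25 mm opening, and both cheeks are still closed on the shank at (350,350) in the crop. First lean is towards tool +y.

drive_tool(steps=[[0,4,0,0,-1],[0,8,0.3,0,-1],[0,12,0.7,0,-1],[0,16,1.2,0,-1],[0,19,1.7,0,-1]])

```text
clock: 4.75
position: [0.5657, 0.0235, 0.1018]
ee_rot: [-0.0, -0.228, 0.974, -0.004]
contact_force: [2.7, -7.9, 6.3]
width: 0.0251
```

Run:
```python
from h import *
s=manip.get_state();print(s["position"],s["width"],s["contact_force"],s["moment"])
d=s["position"]-np.array([.5733,.0099,.102]); _,R=tool(); print((R.T@d*1000).round(1),R[:2,1])
cv2.imwrite("pics/s3.png",cv2.resize(manip.get_image("scene")[170:340,220:440],None,fx=3.5,fy=3.5,interpolation=2))
```

```text
[0.56572424 0.02347387 0.10183445] 0.02509715838305873 [ 2.69743432 -7.87772242  6.2915766 ] [-1.64640115 -0.34740793  0.01287096]
[ 0.8 15.5  0. ] [-0.4432078   0.89638293]
```

View pics/s3.png

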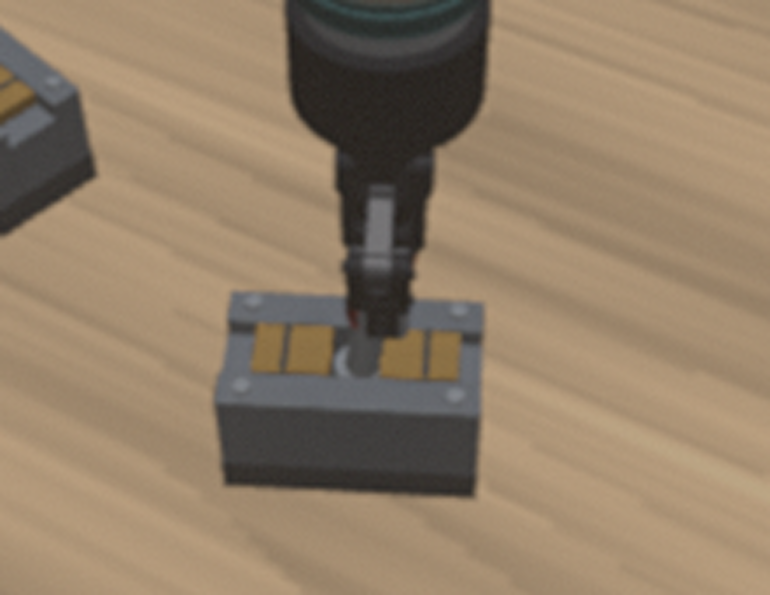

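The right-hand cheek's edge moved from x=373 to 381, roughly 4 mm. I'll go further.

drive_tool(steps=[[0,5,0.3,0,-1],[0,8,0.5,0,-1],[0,8,0.5,0,-1]])

```text
clock: 5.1
position: [0.5632, 0.0286, 0.1019]
ee_rot: [0.001, -0.229, 0.974, -0.007]
contact_force: [1.2, -6.9, 1.2]
width: 0.0254
```

Run:
```python
from h import *
s=manip.get_state();print(s["position"],s["width"],s["contact_force"],s["moment"])
d=s["position"]-np.array([.5733,.0099,.102]); _,R=tool(); print((R.T@d*1000).round(1),R[:2,1])
cv2.imwrite("pics/s4.png",cv2.resize(manip.get_image("scene")[170:340,220:440],None,fx=3.5,fy=3.5,interpolation=2))
```

```text
[0.56318105 0.02857385 0.10188267] 0.02535942793927105 [ 1.1952054  -6.87155589  1.20368167] [-1.48712958 -0.36748387 -0.03495908]
[ 0.8 21.2 -0.2] [-0.44490203  0.89547231]
```

View pics/s4.png

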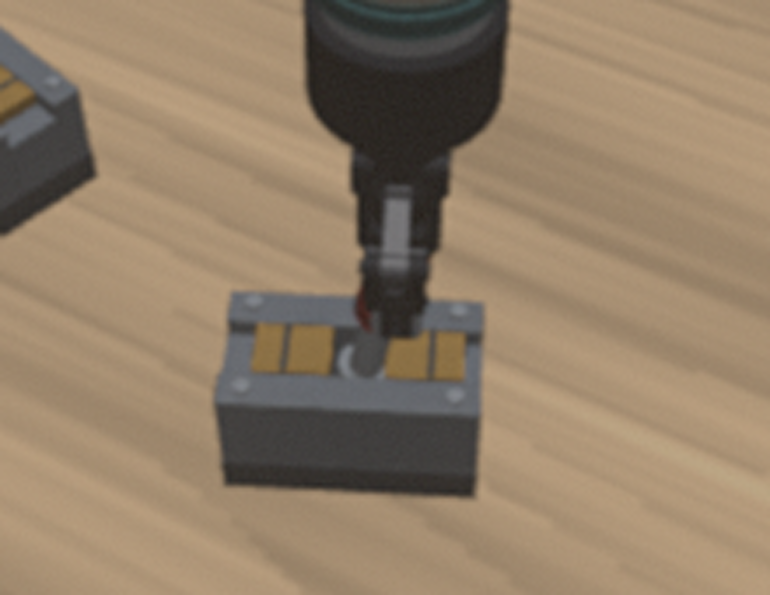

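The cheek edge is now at 387, about 6.6–7 mm back. Now the other side.

drive_tool(steps=[[0,-7,-0.4,0,-1],[0,-14,-0.6,0,-1],[0,-21,-0.6,0,-1],[0,-26,-0.6,0,-1],[0,-31,-0.2,0,-1]])

```text
clock: 5.65
position: [0.5756, 0.0022, 0.1023]
ee_rot: [-0.001, -0.228, 0.974, -0.005]
contact_force: [-3.3, 7.7, 5.5]
width: 0.0253
```

Run:
```python
from h import *
s=manip.get_state();print(s["position"],s["width"],s["contact_force"],s["moment"])
d=s["position"]-np.array([.5733,.0099,.102]); _,R=tool(); print((R.T@d*1000).round(1))
```

```text
[0.57562389 0.00222707 0.10231333] 0.025349981759022304 [-3.33220456  7.70562954  5.52614098] [1.50139171 0.79220462 0.01511159]
[ 1.3 -7.9 -0.2]
```

drive_tool(steps=[[0,-5,0.2,0,-1],[0,-9,0.6,0,-1],[0,-13,1.0,0,-1],[0,-16,1.5,0,-1],[0,-16,1.5,0,-1]])

```text
clock: 6.15
position: [0.5821, -0.0109, 0.1016]
ee_rot: [-0.001, -0.227, 0.974, -0.003]
contact_force: [-2.8, 6.9, 6.6]
width: 0.0254
```

Run:
```python
from h import *
s=manip.get_state();print(s["position"],s["width"],s["contact_force"],s["moment"])
d=s["position"]-np.array([.5733,.0099,.102]); _,R=tool(); print((R.T@d*1000).round(1))
cv2.imwrite("pics/s5.png",cv2.resize(manip.get_image("scene")[170:340,220:440],None,fx=3.5,fy=3.5,interpolation=2))
```

```text
[ 0.58214545 -0.01094297  0.10159516] 0.025391542128100852 [-2.84699107  6.93790764  6.57797229] [1.2814069  0.62901016 0.00530493]
[  1.3 -22.6   0.5]
```

View pics/s5.png

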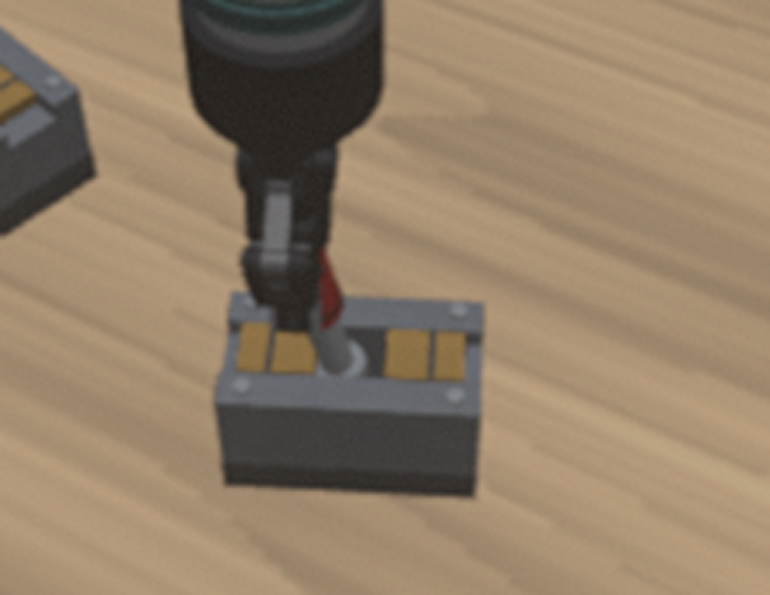

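The left cheek's seam moved from 286 to 270, about 7.5 mm back, and the right cheek stayed back. I'll bring the punch upright.

drive_tool(steps=[[0,6,-0.5,0,-1],[0,12,-0.8,0,-1],[0,18,-0.6,0,-1],[0,23,-0.4,0,-1],[0,23,-0.4,0,-1]], squeeze=40)

```text
clock: 6.7
position: [0.5732, 0.0093, 0.1024]
ee_rot: [0.001, -0.228, 0.974, -0.004]
contact_force: [1.8, -3.7, 1.6]
width: 0.025
```

Run:
```python
from h import *
s=manip.get_state();print(s["position"],s["width"],s["contact_force"],s["moment"])
d=s["position"]-np.array([.5733,.0099,.102]); _,R=tool(); print((R.T@d*1000).round(1))
cv2.imwrite("pics/s6.png",cv2.resize(manip.get_image("scene")[170:340,220:440],None,fx=3.5,fy=3.5,interpolation=2))
```

```text
[0.57321135 0.00927925 0.10238374] 0.02498985369157413 [ 1.8284035  -3.65049151  1.56427059] [-0.92903622 -0.55254533  0.0442514 ]
[ 0.4 -0.5 -0.4]
```

View pics/s6.png

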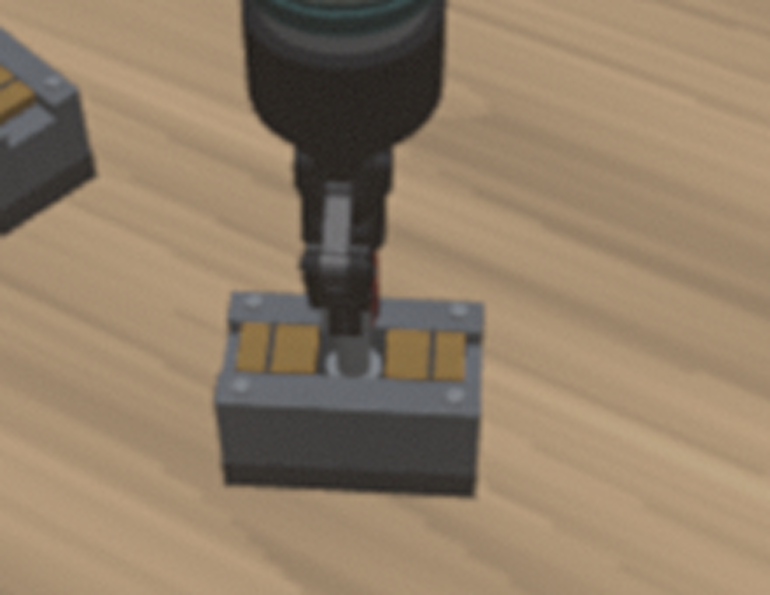

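The cheek edges are at 318 and 386 and the collar spans 327–380, so it is clear on both sides. I'll lift gently with a firmer grip.

drive_tool(steps=[[0,0,0,0,-1],[0,0,-5,0,-1],[0,0,-12,0,-1],[0,0,-20,0,-1]], squeeze=60)

```text
clock: 7.15
position: [0.572, 0.01, 0.1221]
ee_rot: [-0.001, -0.227, 0.974, -0.003]
contact_force: [0.1, -0.8, -1.7]
width: 0.0245
```

Run:
```python
from h import *
s=manip.get_state();print(s["position"],s["width"],s["contact_force"],s["moment"])
d=s["position"]-np.array([.5733,.0099,.102]); _,R=tool(); print((R.T@d*1000).round(1))
cv2.imwrite("pics/s7.png",cv2.resize(manip.get_image("scene")[170:340,220:440],None,fx=3.5,fy=3.5,interpolation=2))
```

```text
[0.57197768 0.00998463 0.12209281] 0.02447674013305598 [ 0.1140702  -0.83352451 -1.70347909] [0.02235941 0.01885632 0.00759129]
[  1.2   0.6 -20.1]
```

View pics/s7.png

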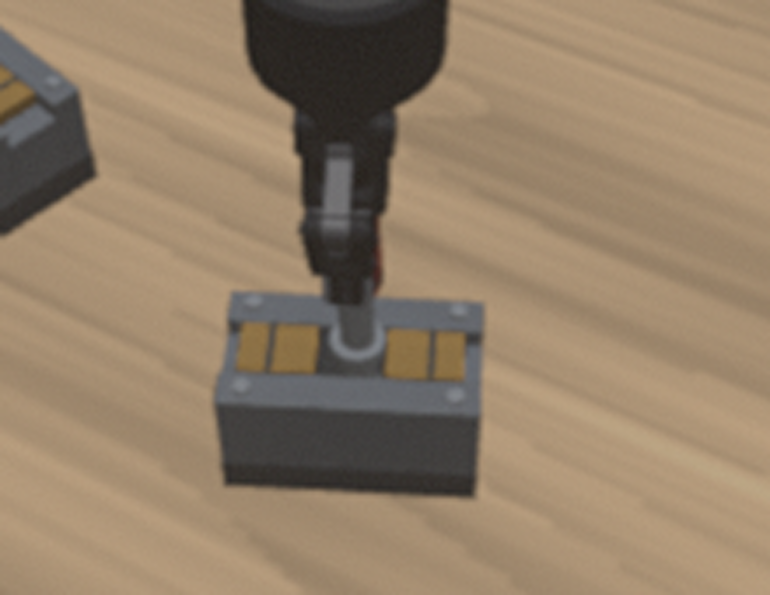

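The collar has risen with the hand to (357,340), and the lift force is about the punch's weight. I'll continue straight up.

drive_tool(steps=[[0,0,-20,0,-1],[0,0,-45,0,-1],[0,0,-75,0,-1],[0,0,-100,0,-1],[0,0,-110,0,-1]])

```text
clock: 7.7
position: [0.5734, 0.0117, 0.2369]
ee_rot: [0.003, -0.228, 0.974, -0.003]
contact_force: [0.4, -0.4, -2.1]
width: 0.0245
```

Run:
```python
from h import *
s=manip.get_state();print(s["position"],s["width"],s["contact_force"],s["qpos"].round(2))
im=manip.get_image("scene");cv2.imwrite("pics/s8.png",im)
mp=manip.masks_of("scene","pot");print([(d["conf"],d["location"]) for d in mp])
c=max(cv2.findContours(mp[0]["pixels"].astype(np.uint8),0,2)[0],key=cv2.contourArea);print(cv2.boundingRect(c))
cv2.imwrite("pics/p8.png",cv2.resize(im[265:355,490:590],None,fx=6,fy=6,interpolation=2))
t=manip.get_image("top");cv2.imwrite("pics/p8t.png",cv2.resize(t[235:300,125:205],None,fx=8,fy=8,interpolation=2))
```

```text
[0.57339804 0.01169461 0.23687111] 0.024542827503377454 [ 0.38162518 -0.42550329 -2.12746132] [-0.1   0.27  1.5  -0.    1.36  2.59]
[(0.79, [538.9, 308.2])]
(506, 274, 70, 71)
```

View pics/s8.png

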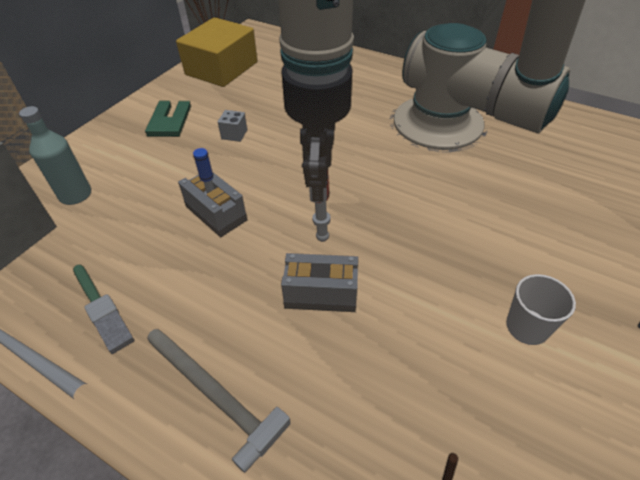

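View pics/p8.png

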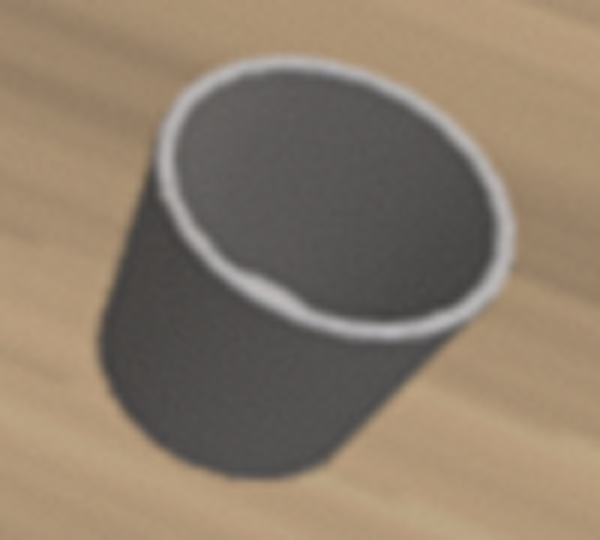

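View pics/p8t.png

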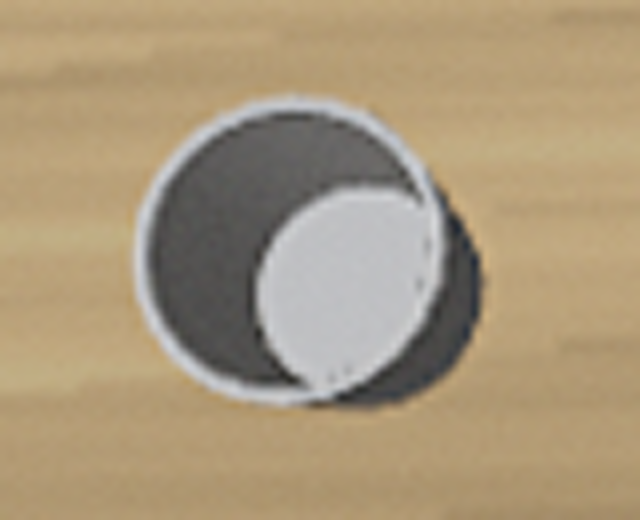

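The punch is out and upright, with its ball at (322,237) in the scene view. The pot rim is centred at about (545.6,297.6) in the scene view and (160.7,265.8) in the top view.

Run:
```python
from h import *
S=cal("scene");T=cal("top");a=(545.6,297.6);b=(160.7,265.8)
print(tri([(S,a),(T,b)]),atz(S,a,.085),atz(T,b,.085))
print(delta([.458,.332,.237],0.0))
p=np.array([.458,.332]);print(np.hypot(*p),np.arctan2(p[1],p[0]))
```

```text
(array([0.46379591, 0.3318538 , 0.08189   ]), [2.5382238019802583e-05, 2.538223801978055e-05]) [0.46650313 0.33139644 0.085     ] [0.46329341 0.33102097 0.085     ]
(array([-39.6, 338.1,  -5.2]), [np.float64(0.459), np.float64(2.585)], 7.85)
0.5656748182480815 0.6272366308045809
```

drive_tool(steps=[[-3,20,0,-0.13,-1],[-7,50,0,-0.26,-1],[-12,88,0,-0.39,-1],[-18,130,0,-0.52,-1],[-23,172,0,-0.65,-1]])

```text
clock: 8.35
position: [0.5148, 0.1769, 0.2305]
ee_rot: [-0.002, -0.528, 0.849, -0.002]
contact_force: [0.4, 0.7, -2.1]
width: 0.0246
```

Run:
```python
from h import *
print(delta([.4645,.3315,.237]),manip.get_state()["qpos"].round(2))
```

```text
(array([-116.5,  113.4,   -7.3]), [], 8.35) [ 0.21  0.23  1.57 -0.01  1.34  2.24]
```

drive_tool(steps=[[-30,29,-2,-0.1,-1],[-60,58,-4,-0.2,-1],[-90,87,-6,-0.3,-1],[-110,107,-6,-0.3,-1],[-116,113,-6,-0.3,-1]])

```text
clock: 8.85
position: [0.4622, 0.3333, 0.2335]
ee_rot: [-0.004, -0.651, 0.759, -0.0]
contact_force: [-0.2, -0.2, -2.8]
width: 0.0247
```

drive_tool(steps=[[0,0,0,0,-1]])

```text
clock: 8.95
position: [0.4611, 0.3337, 0.232]
ee_rot: [-0.006, -0.651, 0.759, 0.0]
contact_force: [-1.0, 0.1, -2.6]
width: 0.0245
```

Run:
```python
from h import *
print(delta([.4645,.3315,.237]),manip.get_state()["qpos"].round(2))
W=cal("wrist")
w=manip.get_image("wrist");cv2.imwrite("pics/w9.png",w)
im=manip.get_image("scene");cv2.imwrite("pics/p9.png",cv2.resize(im[200:360,440:640],None,fx=3.5,fy=3.5,interpolation=2))
s,R=tool();print(s["position"],s["contact_force"])
foot=s["position"]+[0,0,-.094]; S=cal("scene");print("foot px",proj(S,foot), ((proj(S,foot)-[440,200])*3.5))
print("rim centre px in crop",(proj(S,[.4645,.3315,.085])-[440,200])*3.5)
```

```text
(array([ 1.7, -3.6, -5. ]), [], 8.95) [ 0.51  0.27  1.51 -0.    1.37  2.23]
[0.46156219 0.33228015 0.23202408] [ 0.0308471  -0.79675746 -3.56621676]
foot px [560.27289689 273.5308668 ] [420.95513913 257.35803379]
rim centre px in crop [370.96557329 338.25878243]
```

View pics/p9.png

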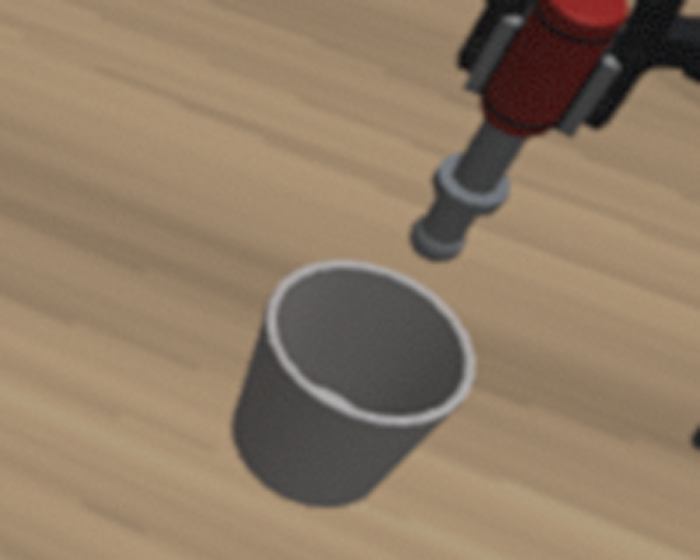

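View pics/w9.png

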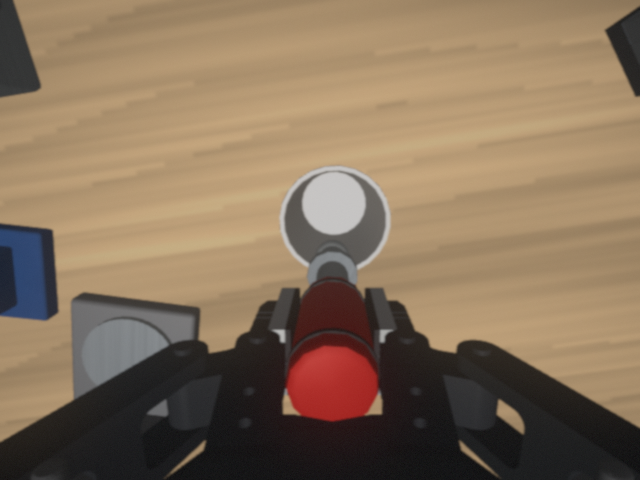

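The scene crop shows the ball at (437,240), matching its predicted place. In the wrist view the rim is centred at (335,218), in the same column as the punch.

Run:
```python
from h import *
W=cal("wrist");r=(335,218.5);print(atz(W,r,.085),tri([(W,r),(cal("scene"),(545.6,297.6)),(cal("top"),(160.7,265.8))]))
print(delta([.464,.3315,.102-.003]))
```

```text
[0.46645476 0.32888963 0.085     ] (array([0.46473371, 0.33075889, 0.08265442]), [0.0021811312995347215, 0.000961203863546126, 0.0013971520083484721])
(array([ -0.9,  -3.6, 133. ]), [], 9.05)
```

drive_tool(steps=[[0,-4,15,0,-1],[0,-4,40,0,-1],[0,-4,70,0,-1],[0,-4,98,0,-1],[0,-4,120,0,-1]])

```text
clock: 9.55
position: [0.4643, 0.3284, 0.1101]
ee_rot: [-0.007, -0.65, 0.76, -0.0]
contact_force: [-0.2, -0.3, -2.2]
width: 0.0246
```

Run:
```python
from h import *
print(delta([.4645,.331,.099]))
im=manip.get_image("scene");cv2.imwrite("pics/p10.png",cv2.resize(im[200:360,440:640],None,fx=3.5,fy=3.5,interpolation=2))
s,R=tool();print(s["position"],s["contact_force"])
```

```text
(array([-2.7,  0.1, 11. ]), [], 9.55)
[0.46220816 0.32729148 0.10674815] [-0.70666115  0.25896914 -4.82013431]
```

View pics/p10.png

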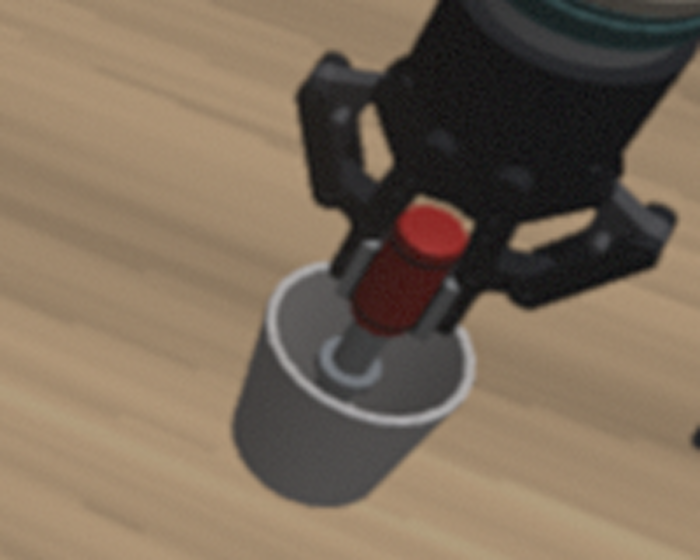

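The collar is well inside the pot, near its middle. I'll lower it the last few mm.

drive_tool(steps=[[-2,-1,2,0,-1],[-3,-1,4,0,-1],[-3,-1,6,0,-1],[-3,-1,7,0,-1]])

```text
clock: 10.0
position: [0.4644, 0.3302, 0.1006]
ee_rot: [-0.01, -0.65, 0.76, 0.0]
contact_force: [1.3, -1.2, -3.1]
width: 0.0249
```

drive_tool(steps=[[0,0,0,0,-1]])

```text
clock: 10.1
position: [0.4646, 0.3304, 0.1012]
ee_rot: [-0.009, -0.65, 0.76, 0.0]
contact_force: [-0.0, 0.1, -2.0]
width: 0.0244
```

drive_tool(steps=[[0,0,1,0,-1],[0,0,2,0,-1],[0,0,2,0,-1]])

```text
clock: 10.4
position: [0.4645, 0.3304, 0.0993]
ee_rot: [-0.009, -0.65, 0.76, 0.0]
contact_force: [-0.3, 0.5, -2.6]
width: 0.0248
```

drive_tool(steps=[[0,0,1,0,-1],[0,0,1.5,0,-1],[0,0,1.5,0,-1]])

```text
clock: 10.7
position: [0.4645, 0.3305, 0.098]
ee_rot: [-0.009, -0.65, 0.76, 0.0]
contact_force: [-0.2, 0.9, -0.8]
width: 0.0248
```

The weight is partly taken by the floor (−0.8 N, was −2), so I'll release.

drive_tool(steps=[[0,0,0,0,-0.2],[0,0,0,0,0],[0,0,0,0,0.4],[0,0,0,0,0.8],[0,0,0,0,1]])

```text
clock: 11.2
position: [0.4646, 0.3304, 0.098]
ee_rot: [-0.009, -0.65, 0.76, 0.0]
contact_force: [-0.7, 0.4, 0.6]
width: 0.0837
```

drive_tool(steps=[[0,0,0,0,1],[0,0,0,0,1],[0,0,0,0,1]])

```text
clock: 11.5
position: [0.4646, 0.3304, 0.098]
ee_rot: [-0.009, -0.65, 0.76, 0.0]
contact_force: [-0.1, -0.4, 0.8]
width: 0.0855
```

Run:
```python
from h import *
im=manip.get_image("scene");cv2.imwrite("pics/p11.png",cv2.resize(im[200:360,440:640],None,fx=3.5,fy=3.5,interpolation=2))
s,R=tool();print(s["position"],s["contact_force"],s["width"])
```

```text
[0.46454593 0.3304568  0.0980321 ] [-0.63897415 -0.68454372 -0.38124033] 0.08525893112137087
```

View pics/p11.png

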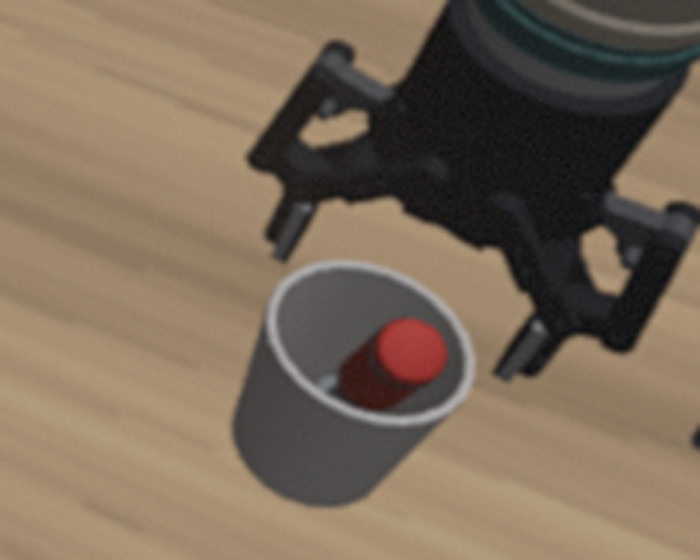

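The punch now leans against the rim in the pot, its grip top at (412,350), clear of both open fingers. I'll retreat straight up.

drive_tool(steps=[[0,0,-10,0,1],[0,0,-35,0,1],[0,0,-70,0,1],[0,0,-105,0,1],[0,0,-140,0,1]])

```text
clock: 12.05
position: [0.4664, 0.332, 0.2402]
ee_rot: [-0.008, -0.65, 0.76, 0.0]
contact_force: [0.2, 0.2, -1.2]
width: 0.0853
```

drive_tool(steps=[[0,30,-10,0,1],[0,70,-20,0,1],[0,110,-20,0,1],[0,120,-20,0,1],[0,120,-20,0,1]])

```text
clock: 12.55
position: [0.3468, 0.3511, 0.2626]
ee_rot: [-0.008, -0.651, 0.759, -0.0]
contact_force: [0.5, -1.2, 0.0]
width: 0.0853
```

Run:
```python
from h import *
im=manip.get_image("scene");cv2.imwrite("pics/s12.png",im);cv2.imwrite("pics/t12.png",manip.get_image("top"))
s,R=tool();print(s["position"],s["contact_force"],s["width"],s["clock"])
```

```text
[0.34904182 0.35106834 0.26199443] [-1.19437461  0.43033891  0.46449091] 0.0852853141118753 12.65
```

View pics/s12.png

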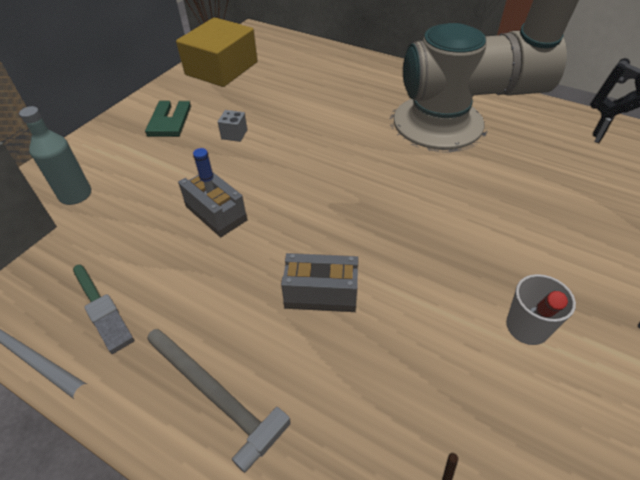

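View pics/t12.png

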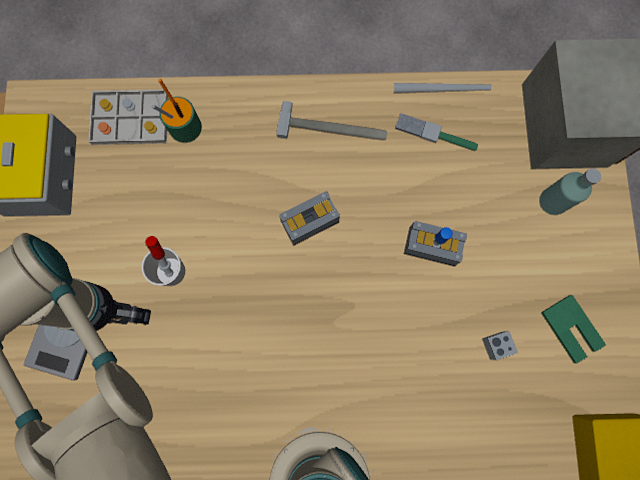

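The scene view shows the red punch resting in the pot at (553,303), and the top view shows it ball down with the grip leaning over the rim at (153,247). The blue punch is untouched at (445,235), both cheeks are back, and the arm is clear. I'm handing in.

Run:
```python
from rig import manip
print(manip.sign_off(), manip.get_state()["clock"])
```

```text
the job is handed in; nothing more can be done
the job is handed in; nothing more can be done
```

The red punch is out of its holder and in the white pot, ball end down and leaning on the rim. I handed the job in at about 12.7 s.

- **Rocking:** I held the red grip with the jaws across the rocking direction and leaned the punch about 11–12° to each side. By eye in the scene picture, one cheek went back about 7 mm and the other about 7.5 mm. The collar was clear of both before I lifted.
- **Lifting and placing:** I brought it upright and pulled it straight up, with only about its own 2 N weight felt at the checks. Then I lowered it into the middle of the pot, where contact with the floor was light. When I opened the fingers it tipped over and leaned on the rim.
- **Last checks:** The final scene and top pictures show the punch at rest in the pot, both cheeks still back, the blue punch where it was, and the arm clear with its fingers open. The highest wrist force I read was about 10 N.
- **What disagreed:** My first wrist-camera measurement was about 4 mm off because the arm was still settling. I took it again at rest and it agreed to about 1 mm. The estimates of the pot's centre from the three cameras differed by about 2 mm each. I did not measure the cheek joints or the punch's lean in the pot any other way than from the pictures.

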